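Find the unlocked disposal flap and push it open

ROBOT

A 6-joint arm with a two-finger parallel gripper is mounted at the origin on the work surface. World frame = base frame: x ahead of the robot, y to its left, z up, the work surface at z = 0. Lengths are in m, angles in degrees, forces in N, time in s.
With the tool pointing down it reaches from about 0.35 to 0.875 m from the base axis. Payload 4.2 kg.
Tool frame: the origin (TCP) lies midway between the tips of the shut fingers; the grasp point (between the pads) lies 19 mm behind it; z points along the fingers, y is the direction in which the jaws open and shut (so a half turn about z gives the same grasp; the last joint's range is limited). The gripper opens to 87 mm and grips with 3 to 60 N. Pads are 19 mm wide; open, the fingers measure 117 mm over their backs; the gripper's body (75 mm by 190 mm) begins 51 mm behind the grasp point.
Start: joints at [-48.782, 22.042, 0.453, 0, -68.411, -14.817], TCP at [0.278, -0.56, 0.223] pointing down, gripper open.
Joint ranges: [-179.83, 179.83], [-69.29, 118.12], [-61.27, 80.66], [-181.25, 117.63], [-171.15, -9.14], [-177.46, 177.46]. Speed limits (degrees/s): [159.86, 159.86, 180, 180, 180, 180].

INTERFACE

Orientations are given as a 3x3 rotation matrix whose columns are the frame's x, y, z axes.
In Python, from station import r gives the robot as it stands.
- The arm moves only by the tool play_rows, never from a script. Its argument "commands" is a list that holds one entry, the list of rows, each a list of 7 numbers: the shift along the world's x, y, z in m, then the turn, a rotation vector about the world's x, y, z in rad, then the closure, from 0 (fully open) to 1 (shut). A call has 1 to 5 rows; each row is the pose to reach, as a shift and turn from the pose commanded when the call began; what a row does not reach only later rows make up. A row lasts 1/10 s, in which the tool goes at most 50 mm and 8.59 degrees, less where a joint would pass 70% of its speed; a pose out of reach is approached as far as the arm can. A call with a gripper value outside its range is refused whole. The fingers move at their own pace and stop on an object; the grip force is fixed at half the most. Time passes only in rows, so rows that repeat a pose let the fingers close. It gives the time, the measured TCP pose, the force and the opening at its end, in the units of the state.
- r.sense(): the state, without advancing time (a new reading comes with each control period).
- r.capture(name): name is "scene" or "top"; returns a dict with "image" (480x640x3 uint8, red, green, blue), "range_z" (480x640 float32, m along the optical axis (not along the pixel's ray), 0 where there is no reading), "intrinsics" (3x3 intrinsics, pixels), "extrinsics" (4x4, takes a point from camera to world coordinates). Camera axes: x right, y up, looking along -z (the intrinsics and any distortion apply to the point x, -y, -z); pixel columns grow to the right and rows downward; lengths in m; the calibration is good to about 2 mm. A picture is of the moment at which its call begins.
- r.finish_job(): hands the job in, once; it reports no verdict.
The state is a dict: "time_s": time; "joints": joint angles; "joint_velocities": joint speeds; "effort": joint torques, N m; "tcp_pos": TCP position; "ee_rot": TCP orientation; "wrist_force": force on the tool from outside, world axes, zero at the start; "moment": the same for the moment, N m; "gripper_width": opening from 0.0 (shut) to 1.0 (fully open).
Only numpy, scipy, OpenCV 4.12 (cv2) and the standard library are available. Lean on these libraries where they do the work, as an engineer would, in place of code of your own. Each camera call takes 0.05 s, during which the arm holds its last target. There are 200 camera calls.

TASK

Three of the four blue flaps on the vial-disposal console are locked and one is free: press on their yellow strips with closed fingertips, firmly but without forcing, to find the flap that rocks, then push that one down until it is fully open and leave it standing open. Pick nothing up, and leave the vials, bottles, jars and beaker standing where they are.

Things in the scene. Friction and masses are not known exactly. Their poses are not given: they have to be found in the camera images.
- flap_a (a joint): How far flap a is open, rad: 0 = shut, flush with the deck; positive = its robot-side edge (with the yellow strip) is down and its far edge up. A free flap rocks back to -0.07 and opens to a stop at 0.85; its hinge has friction (0.06 N m: 2 to 4 N on the strip moves it) and no spring, so it stays where it is left. A locked flap gives less than 0.02.
- mark_a (a point): Centre of the yellow strip (16 x 60 mm) on the top face of flap a, 32 mm from the hinge axis on the robot side; it moves with the flap. The flap is a blue plate, 84 mm along the hinge, 5 mm thick, reaching 50 mm from the hinge on the robot side and 30 mm beyond it. x points from the strip to the hinge, z up out of the flap.
- bay_a: The opening with flap a. Origin on the hinge axis, mid-width, at deck height (85 mm above the bench); y along the hinge, x away from the robot side, z up. The four bays stand in a row 100 mm apart, in any order. Under the flap it is empty: 86 mm wide, 52 mm from the hinge to the robot-side rim, 77 mm deep.
- flap_b (a joint): How far flap b is open, rad: 0 = shut, flush with the deck; positive = its robot-side edge (with the yellow strip) is down and its far edge up. A free flap rocks back to -0.07 and opens to a stop at 0.85; its hinge has friction (0.06 N m: 2 to 4 N on the strip moves it) and no spring, so it stays where it is left. A locked flap gives less than 0.02.
- mark_b (a point): Centre of the yellow strip (16 x 60 mm) on the top face of flap b, 32 mm from the hinge axis on the robot side; it moves with the flap. The flap is a blue plate, 84 mm along the hinge, 5 mm thick, reaching 50 mm from the hinge on the robot side and 30 mm beyond it. x points from the strip to the hinge, z up out of the flap.
- bay_b: The opening with flap b. Origin on the hinge axis, mid-width, at deck height (85 mm above the bench); y along the hinge, x away from the robot side, z up. The four bays stand in a row 100 mm apart, in any order. Under the flap it is empty: 86 mm wide, 52 mm from the hinge to the robot-side rim, 77 mm deep.
- flap_c (a joint): How far flap c is open, rad: 0 = shut, flush with the deck; positive = its robot-side edge (with the yellow strip) is down and its far edge up. A free flap rocks back to -0.07 and opens to a stop at 0.85; its hinge has friction (0.06 N m: 2 to 4 N on the strip moves it) and no spring, so it stays where it is left. A locked flap gives less than 0.02.
- mark_c (a point): Centre of the yellow strip (16 x 60 mm) on the top face of flap c, 32 mm from the hinge axis on the robot side; it moves with the flap. The flap is a blue plate, 84 mm along the hinge, 5 mm thick, reaching 50 mm from the hinge on the robot side and 30 mm beyond it. x points from the strip to the hinge, z up out of the flap.
- bay_c: The opening with flap c. Origin on the hinge axis, mid-width, at deck height (85 mm above the bench); y along the hinge, x away from the robot side, z up. The four bays stand in a row 100 mm apart, in any order. Under the flap it is empty: 86 mm wide, 52 mm from the hinge to the robot-side rim, 77 mm deep.
- flap_d (a joint): How far flap d is open, rad: 0 = shut, flush with the deck; positive = its robot-side edge (with the yellow strip) is down and its far edge up. A free flap rocks back to -0.07 and opens to a stop at 0.85; its hinge has friction (0.06 N m: 2 to 4 N on the strip moves it) and no spring, so it stays where it is left. A locked flap gives less than 0.02.
- mark_d (a point): Centre of the yellow strip (16 x 60 mm) on the top face of flap d, 32 mm from the hinge axis on the robot side; it moves with the flap. The flap is a blue plate, 84 mm along the hinge, 5 mm thick, reaching 50 mm from the hinge on the robot side and 30 mm beyond it. x points from the strip to the hinge, z up out of the flap.
- bay_d: The opening with flap d. Origin on the hinge axis, mid-width, at deck height (85 mm above the bench); y along the hinge, x away from the robot side, z up. The four bays stand in a row 100 mm apart, in any order. Under the flap it is empty: 86 mm wide, 52 mm from the hinge to the robot-side rim, 77 mm deep.
- console: White vial-disposal console with a steel deck, 200 (x) x 460 (y) x 85 mm high, fixed to the bench. Origin centre of the underside. The hinge line of the four flaps lies 15 mm to its -x side; the deck beyond x = +20 mm is a plain ledge on which three small vials stand.
- vial_1: Loose capped sample vial, 27 mm across, 62 mm tall, standing on the ledge of the console. Origin centre of the underside. A bystander.
- vial_2: Loose capped sample vial, 27 mm across, 62 mm tall, standing on the ledge of the console. Origin centre of the underside. A bystander.
- vial_3: Loose capped sample vial, 27 mm across, 62 mm tall, standing on the ledge of the console. Origin centre of the underside. A bystander.
- amber_bottle: Loose amber bottle, 70 mm across, 150 mm tall, on the bench to the left. Origin centre of the underside. A bystander.
- solvent_jar: Loose white jar with a blue cap, 72 mm across, 100 mm tall, on the bench to the left. Origin centre of the underside. A bystander.
- beaker: Loose glass beaker, 80 mm across, 100 mm tall, on the bench to the right. Origin centre of the underside. A bystander.
- brown_jar: Loose brown jar with a blue cap, 60 mm across, 85 mm tall, on the bench to the right. Origin centre of the underside. A bystander.

How it is judged:
By the outcome, as a careful person would: the job done as asked, in the order asked, and still so for the second after the job is handed in, with the robot touching nothing.
It also fails if it takes over 45 s, if anything falls off the work surface, if the arm or the gripper's body presses on something with over 40 N, if the wrist force passes 120 N, or if a joint passes its speed limit or range.

## Working session

There is one attempt and no reset: what is moved stays moved. The work goes in short steps, Python scripts to look and compute and a tool call to move; the robot and the scene stay as the last step left them, time stands still between calls to the robot, and variables do not carry over. Pictures are saved under pics/ and viewed, about 8 in all and at most 12, crops included, and the job is handed in when it is done.

Besides the shell and the picture viewer there is one more tool, called after "Emit:" as name([rows], argument=value, ...), one row to a line, values as JSON. play_rows: Moves the arm, as the interface text tells. Its arguments: {"type":"object","properties":{"commands":{"type":"array","items":{"type":"array","items":{"type":"array","items":{"type":"number"}}}}},"required":["commands"]}

```bash
mkdir -p pics; ls
cat > h.py <<'E'
import numpy as np, cv2
from station import r
def save(c,n): cv2.imwrite('pics/'+n,cv2.cvtColor(c['image'],cv2.COLOR_RGB2BGR))
def pts(c):
    "world point of every pixel from range_z"
    K=c['intrinsics'];T=c['extrinsics'];z=c['range_z']
    v,u=np.mgrid[:480,:640]
    P=np.stack([(u-K[0,2])/K[0,0]*z,-(v-K[1,2])/K[1,1]*z,-z],-1)
    return P@T[:3,:3].T+T[:3,3]
def ray(c,u,v,h):
    "pixel onto plane z=h"
    K=c['intrinsics'];T=c['extrinsics']
    d=T[:3,:3]@np.array([(u-K[0,2])/K[0,0],-(v-K[1,2])/K[1,1],-1]);o=T[:3,3]
    return o+d*(h-o[2])/d[2]
E
python3 - <<'E'
from h import *
for n in('scene','top'):
    c=r.capture(n);save(c,n+'1.png');np.savez('/tmp/'+n+'1.npz',**c);print(n,c['extrinsics'].round(3).tolist(),c['intrinsics'].round(1).tolist(),(c['range_z']>0).mean())
s=r.sense();print({k:s[k] for k in('time_s','tcp_pos','ee_rot','wrist_force','gripper_width')})
E
```

```text
pics
scene [[-0.283, -0.771, 0.571, 1.295], [0.959, -0.238, 0.153, 0.205], [0.018, 0.591, 0.806, 1.184], [0.0, 0.0, 0.0, 1.0]] [[611.4, 0.0, 317.6], [0.0, 611.4, 236.7], [0.0, 0.0, 1.0]] 0.9958854166666666
top [[0.003, 0.978, -0.207, 0.235], [-1.0, 0.004, 0.005, 0.002], [0.005, 0.207, 0.978, 1.38], [0.0, 0.0, 0.0, 1.0]] [[473.1, 0.0, 324.5], [0.0, 473.1, 237.4], [0.0, 0.0, 1.0]] 0.9960709635416667
{'time_s': 0.1, 'tcp_pos': array([ 0.27770623, -0.55932449,  0.22159413]), 'ee_rot': array([[-8.95758644e-01, -4.44539772e-01, -9.17937698e-04],
       [-4.44540712e-01,  8.95757084e-01,  1.67379783e-03],
       [ 7.81794889e-05,  1.90737956e-03, -9.99998178e-01]]), 'wrist_force': array([-0.0911393 ,  0.29149594, -0.5922284 ]), 'gripper_width': 0.9980182506427404}
```

View pics/scene1.png

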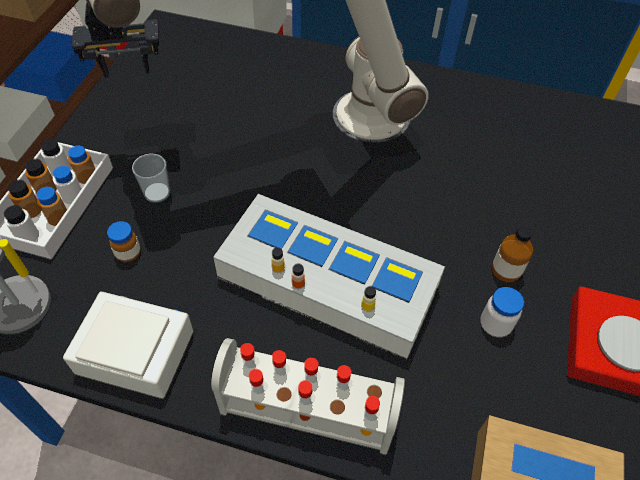

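View pics/top1.png

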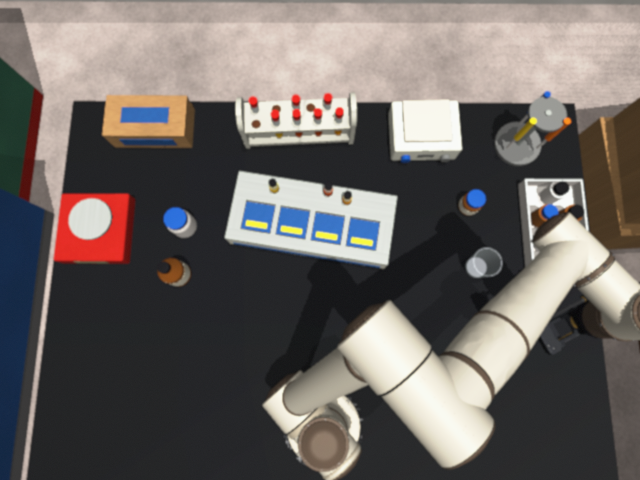

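Run:
```python
from h import *
for n in('scene','top'):
    c=dict(np.load('/tmp/'+n+'1.npz'));P=pts(c)
    hsv=cv2.cvtColor(c['image'],cv2.COLOR_RGB2HSV)
    for col,lo,hi in(('yel',(20,120,100),(35,255,255)),('blue',(100,100,60),(125,255,255))):
        m=cv2.inRange(hsv,lo,hi);k,_,st,ce=cv2.connectedComponentsWithStats(m)
        _,lab=cv2.connectedComponents(m)
        for i in range(1,k):
            if st[i,4]>60:
                cnt=cv2.findContours((lab==i).astype('u1' if 0 else np.uint8),0,2)[0][0];rr=cv2.minAreaRect(cnt)
                q=[ray(c,*p,.085)[:2].round(3).tolist() for p in cv2.boxPoints(rr)]
                print(n,col,st[i].tolist(),ce[i].round(1),'depth',np.median(P[lab==i],0).round(4),'ray',ray(c,*ce[i],.085).round(4)[:2],q)
```

```text
scene yel [603, 26, 37, 74, 780] [623.7  66.8] depth [-0.7926  0.7906 -0.2425] ray [-0.3137  0.6569] [[-0.163, 0.601], [-0.531, 0.701], [-0.513, 0.73], [-0.15, 0.628]]
scene yel [265, 215, 26, 14, 140] [277.5 221.5] depth [ 0.5022 -0.1026  0.0858] ray [ 0.5021 -0.1032] [[0.505, -0.133], [0.49, -0.134], [0.499, -0.074], [0.514, -0.074]]
scene yel [304, 231, 27, 14, 144] [317.2 237.4] depth [ 0.5192 -0.0046  0.0863] ray [ 0.5184 -0.0046] [[0.521, -0.035], [0.506, -0.034], [0.516, 0.025], [0.53, 0.024]]
scene yel [0, 239, 28, 38, 392] [ 13.2 257.7] depth [ 0.8075 -0.5467  0.1754] ray [ 0.7634 -0.6141] [[0.738, -0.671], [0.72, -0.663], [0.79, -0.559], [0.806, -0.568]]
scene yel [345, 247, 27, 15, 156] [358.4 253.8] depth [0.535  0.0943 0.0856] ray [0.5343 0.0942] [[0.537, 0.064], [0.521, 0.065], [0.531, 0.124], [0.546, 0.122]]
scene yel [271, 258, 13, 15, 64] [277.6 266.4] depth [ 0.632  -0.0575  0.1095] ray [ 0.6176 -0.0639] [[0.609, -0.082], [0.593, -0.06], [0.621, -0.043], [0.637, -0.065]]
scene yel [387, 264, 28, 15, 162] [401.  270.8] depth [0.5511 0.1925 0.0855] ray [0.5504 0.1925]
[... 4998 characters left out ...]
.389], [0.535, 0.385], [0.535, 0.452]]
top blue [277, 207, 32, 31, 609] [292.9 220.3] depth [0.5619 0.0856 0.0825] ray [0.5587 0.0858] [[0.521, 0.133], [0.599, 0.122], [0.585, 0.041], [0.508, 0.053]]
top blue [311, 213, 33, 31, 618] [327.8 225.9] depth [ 0.5457 -0.0132  0.083 ] ray [ 0.5428 -0.0125] [[0.505, 0.035], [0.583, 0.023], [0.569, -0.058], [0.492, -0.045]]
top blue [347, 219, 32, 31, 619] [362.9 231.6] depth [ 0.5291 -0.1114  0.0831] ray [ 0.5269 -0.111 ] [[0.489, -0.063], [0.567, -0.076], [0.554, -0.157], [0.476, -0.144]]
top blue [235, 244, 91, 15, 117] [279.  250.9] depth [0.4831 0.1289 0.0229] ray [0.4708 0.1229] [[0.488, 0.246], [0.493, 0.246], [0.453, -0.005], [0.448, -0.005]]
```

The scene picture shows four shut blue flaps with yellow strips at pixels (278,222), (317,237), (358,254) and (401,271), and three vials on the ledge behind them. The top view agrees to about 3 mm: the strips are near (0.501,-0.105), (0.517,-0.006), (0.533,0.093) and (0.549,0.191), at z about 0.085, with the hinge turned -9.2°. I'll go to the right-most strip first, keeping high.

Emit:
play_rows([
  [[0.022,0.044,0,0,0,-0.124,1],[0.044,0.088,0,0,0,-0.248,1],[0.066,0.132,0,0,0,-0.372,1],[0.088,0.176,0,0,0,-0.496,1],[0.11,0.22,0,0,0,-0.621,1]],
])

```text
time_s: 0.6
tcp_pos: [0.3878, -0.3386, 0.2222]
ee_rot: [[-0.987, 0.163, -0.0], [0.163, 0.987, 0.0], [0.001, 0.0, -1.0]]
wrist_force: [1.1, -1.0, 1.0]
gripper_width: 0.631
```

Emit:
play_rows([
  [[0.02,0.045,0,0,0,0,1],[0.042,0.089,-0.005,0,0,0,1],[0.064,0.133,-0.01,0,0,0,1],[0.086,0.177,-0.02,0,0,0,1],[0.108,0.221,-0.03,0,0,0,1]],
])

```text
time_s: 1.1
tcp_pos: [0.4958, -0.1179, 0.1924]
ee_rot: [[-0.988, 0.157, 0.0], [0.157, 0.988, 0.0], [-0.0, 0.0, -1.0]]
wrist_force: [1.0, -0.6, -0.4]
gripper_width: 0.172
```

Emit:
play_rows([
  [[0.003,0.013,-0.025,0,0,0,1],[0.003,0.013,-0.055,0,0,0,1],[0.003,0.013,-0.08,0,0,0,1],[0.003,0.013,-0.09,0,0,0,1],[0.003,0.013,-0.094,0,0,0,1]],
])

```text
time_s: 1.6
tcp_pos: [0.4978, -0.107, 0.0976]
ee_rot: [[-0.988, 0.157, -0.002], [0.157, 0.988, -0.0], [0.002, -0.001, -1.0]]
wrist_force: [-0.1, -0.1, -0.3]
gripper_width: 0.005
```

Emit:
play_rows([
  [[0,0,-0.004,0,0,0,1],[0,0,-0.007,0,0,0,1],[0,0,-0.009,0,0,0,1],[0,0,-0.0105,0,0,0,1],[0,0,-0.0105,0,0,0,1]],
])

```text
time_s: 2.1
tcp_pos: [0.4985, -0.107, 0.0884]
ee_rot: [[-0.988, 0.157, 0.0], [0.157, 0.988, 0.0], [-0.0, 0.0, -1.0]]
wrist_force: [0.1, 0.1, -0.2]
gripper_width: 0.002
```

Emit:
play_rows([
  [[0,0,-0.001,0,0,0,1],[0,0,-0.002,0,0,0,1],[0,0,-0.003,0,0,0,1],[0,0,-0.003,0,0,0,1]],
])

```text
time_s: 2.5
tcp_pos: [0.4985, -0.1069, 0.0854]
ee_rot: [[-0.988, 0.157, 0.0], [0.157, 0.988, -0.0], [-0.0, -0.0, -1.0]]
wrist_force: [-0.5, 1.0, 2.5]
gripper_width: 0.004
```

Emit:
play_rows([
  [[0,0,-0.0005,0,0,0,1],[0,0,-0.001,0,0,0,1],[0,0,-0.001,0,0,0,1]],
])

```text
time_s: 2.8
tcp_pos: [0.4985, -0.1069, 0.0853]
ee_rot: [[-0.988, 0.157, 0.0], [0.157, 0.988, -0.0], [-0.0, -0.0, -1.0]]
wrist_force: [-3.1, 0.7, 8.6]
gripper_width: 0.007
```

Emit:
play_rows([
  [[0,0,-0.0005,0,0,0,1],[0,0,-0.001,0,0,0,1],[0,0,-0.001,0,0,0,1]],
])

```text
time_s: 3.1
tcp_pos: [0.4985, -0.1069, 0.0852]
ee_rot: [[-0.988, 0.156, 0.001], [0.156, 0.988, -0.001], [-0.001, -0.0, -1.0]]
wrist_force: [-5.5, 2.1, 14.2]
gripper_width: 0.004
```

The right-most flap holds at 14 N with no travel, so it is locked. On to the second.

Emit:
play_rows([
  [[0,0,0.015,0,0,0,1],[0.007,0.043,0.025,0,0,0,1],[0.015,0.091,0.025,0,0,0,1],[0.016,0.099,0.015,0,0,0,1],[0.016,0.099,0.006,0,0,0,1]],
])

```text
time_s: 3.6
tcp_pos: [0.5145, -0.0065, 0.0886]
ee_rot: [[-0.988, 0.155, 0.0], [0.155, 0.988, 0.0], [-0.0, 0.0, -1.0]]
wrist_force: [-0.5, -1.1, -0.0]
gripper_width: 0.004
```

Emit:
play_rows([
  [[0,0,-0.002,0,0,0,1],[0,0,-0.003,0,0,0,1],[0,0,-0.004,0,0,0,1],[0,0,-0.005,0,0,0,1],[0,0,-0.005,0,0,0,1]],
])

```text
time_s: 4.1
tcp_pos: [0.5138, -0.009, 0.0853]
ee_rot: [[-0.987, 0.159, -0.001], [0.159, 0.987, -0.001], [0.001, -0.001, -1.0]]
wrist_force: [-3.9, 2.0, 8.0]
gripper_width: 0.006
```

Emit:
play_rows([
  [[0,0,-0.0005,0,0,0,1],[0,0,-0.001,0,0,0,1],[0,0,-0.001,0,0,0,1]],
])

```text
time_s: 4.4
tcp_pos: [0.5138, -0.009, 0.0852]
ee_rot: [[-0.987, 0.158, -0.001], [0.158, 0.987, -0.001], [0.0, -0.001, -1.0]]
wrist_force: [-6.5, 1.7, 14.5]
gripper_width: 0.006
```

Second flap locked too (14.5 N, no travel). Third.

Emit:
play_rows([
  [[0,0,0.015,0,0,0,1],[0.007,0.044,0.025,0,0,0,1],[0.015,0.093,0.025,0,0,0,1],[0.016,0.1,0.015,0,0,0,1],[0.016,0.1,0.006,0,0,0,1]],
])

```text
time_s: 4.9
tcp_pos: [0.5307, 0.0927, 0.0887]
ee_rot: [[-0.988, 0.156, 0.001], [0.156, 0.988, 0.0], [-0.0, 0.0, -1.0]]
wrist_force: [0.3, 0.0, 0.2]
gripper_width: 0.005
```

Emit:
play_rows([
  [[0,0,-0.002,0,0,0,1],[0,0,-0.003,0,0,0,1],[0,0,-0.004,0,0,0,1],[0,0,-0.005,0,0,0,1],[0,0,-0.005,0,0,0,1]],
])

```text
time_s: 5.4
tcp_pos: [0.53, 0.0906, 0.0853]
ee_rot: [[-0.987, 0.158, -0.001], [0.158, 0.987, -0.001], [0.0, -0.001, -1.0]]
wrist_force: [-3.6, -1.3, 7.3]
gripper_width: 0.005
```

Emit:
play_rows([
  [[0,0,-0.0005,0,0,0,1],[0,0,-0.001,0,0,0,1],[0,0,-0.001,0,0,0,1]],
])

```text
time_s: 5.7
tcp_pos: [0.53, 0.0906, 0.0853]
ee_rot: [[-0.987, 0.158, -0.0], [0.158, 0.987, -0.001], [0.0, -0.001, -1.0]]
wrist_force: [-4.9, -2.2, 12.7]
gripper_width: -0.001
```

Third locked as well. I'll press the fourth to confirm it is the free one, rather than assuming so.

Emit:
play_rows([
  [[0,0,0.015,0,0,0,1],[0.007,0.044,0.025,0,0,0,1],[0.015,0.093,0.025,0,0,0,1],[0.016,0.1,0.015,0,0,0,1],[0.016,0.1,0.006,0,0,0,1]],
])

```text
time_s: 6.2
tcp_pos: [0.5466, 0.1929, 0.0887]
ee_rot: [[-0.988, 0.156, 0.001], [0.156, 0.988, 0.001], [-0.0, 0.001, -1.0]]
wrist_force: [-0.4, -0.8, 0.3]
gripper_width: 0.009
```

Emit:
play_rows([
  [[0,0,-0.002,0,0,0,1],[0,0,-0.003,0,0,0,1],[0,0,-0.004,0,0,0,1],[0,0,-0.005,0,0,0,1],[0,0,-0.005,0,0,0,1]],
])

```text
time_s: 6.7
tcp_pos: [0.5465, 0.1915, 0.0844]
ee_rot: [[-0.987, 0.158, 0.0], [0.158, 0.987, 0.0], [-0.0, 0.0, -1.0]]
wrist_force: [-0.3, -1.3, 1.2]
gripper_width: 0.004
```

The fourth flap moves: the tip is below deck level with only 1.2 N. I'll push it down steadily.

Emit:
play_rows([
  [[0,0,-0.003,0,0,0,1],[0,0,-0.006,0,0,0,1],[0,0,-0.009,0,0,0,1],[0,0,-0.012,0,0,0,1],[0,0,-0.014,0,0,0,1]],
])

```text
time_s: 7.2
tcp_pos: [0.5465, 0.1925, 0.0698]
ee_rot: [[-0.988, 0.157, 0.0], [0.157, 0.988, 0.0], [-0.0, 0.0, -1.0]]
wrist_force: [-0.2, -0.4, 3.3]
gripper_width: 0.006
```

Emit:
play_rows([
  [[0,0,-0.002,0,0,0,1],[0,0,-0.004,0,0,0,1],[0,0,-0.006,0,0,0,1],[0,0,-0.008,0,0,0,1],[0,0,-0.009,0,0,0,1]],
])

```text
time_s: 7.7
tcp_pos: [0.5461, 0.192, 0.0607]
ee_rot: [[-0.988, 0.158, -0.001], [0.158, 0.988, -0.0], [0.001, -0.0, -1.0]]
wrist_force: [-0.6, 0.5, 1.3]
gripper_width: 0.005
```

Emit:
play_rows([
  [[0,0,-0.001,0,0,0,1],[0,0,-0.002,0,0,0,1],[0,0,-0.003,0,0,0,1],[0,0,-0.003,0,0,0,1]],
])

```text
time_s: 8.1
tcp_pos: [0.5462, 0.192, 0.0579]
ee_rot: [[-0.988, 0.157, -0.0], [0.157, 0.988, -0.0], [0.0, -0.0, -1.0]]
wrist_force: [-0.7, 0.4, 1.0]
gripper_width: 0.001
```

Emit:
play_rows([
  [[0,0,-0.001,0,0,0,1],[0,0,-0.002,0,0,0,1],[0,0,-0.003,0,0,0,1],[0,0,-0.003,0,0,0,1]],
])

```text
time_s: 8.5
tcp_pos: [0.5465, 0.1921, 0.0554]
ee_rot: [[-0.988, 0.157, 0.0], [0.157, 0.988, -0.0], [-0.0, -0.0, -1.0]]
wrist_force: [-1.1, -0.5, 4.8]
gripper_width: 0.006
```

Emit:
play_rows([
  [[0,0,-0.001,0,0,0,1],[0,0,-0.002,0,0,0,1],[0,0,-0.002,0,0,0,1]],
])

```text
time_s: 8.8
tcp_pos: [0.5468, 0.1921, 0.0549]
ee_rot: [[-0.988, 0.157, 0.001], [0.157, 0.988, -0.0], [-0.001, 0.0, -1.0]]
wrist_force: [-3.2, -0.5, 9.9]
gripper_width: 0.006
```

Emit:
play_rows([
  [[0,0,-0.0005,0,0,0,1],[0,0,-0.001,0,0,0,1],[0,0,-0.001,0,0,0,1]],
])

```text
time_s: 9.1
tcp_pos: [0.5469, 0.1921, 0.0547]
ee_rot: [[-0.988, 0.156, 0.002], [0.156, 0.988, -0.0], [-0.002, 0.0, -1.0]]
wrist_force: [-4.8, -0.9, 15.4]
gripper_width: 0.003
```

It is against the stop: force rises with no travel. Lifting straight up and away.

Emit:
play_rows([
  [[0,0,0.005,0,0,0,1],[0,0,0.02,0,0,0,1],[0,0,0.05,0,0,0,1],[0,0,0.09,0,0,0,1],[0,0,0.13,0,0,0,1]],
])

```text
time_s: 9.6
tcp_pos: [0.5458, 0.1918, 0.1824]
ee_rot: [[-0.987, 0.158, -0.002], [0.158, 0.987, -0.001], [0.002, -0.001, -1.0]]
wrist_force: [1.0, 0.7, 0.9]
gripper_width: 0.003
```

Emit:
play_rows([
  [[-0.035,0,0.02,0,0,0,1],[-0.075,0,0.04,0,0,0,1],[-0.115,0,0.06,0,0,0,1],[-0.14,0,0.07,0,0,0,1],[-0.14,0,0.07,0,0,0,1]],
])

```text
time_s: 10.1
tcp_pos: [0.4046, 0.1921, 0.2539]
ee_rot: [[-0.988, 0.155, 0.002], [0.155, 0.988, 0.003], [-0.002, 0.003, -1.0]]
wrist_force: [0.8, -0.1, -0.1]
gripper_width: 0.004
```

Run:
```python
from h import *
s=r.sense();print(s['time_s'],s['tcp_pos'].round(3),s['wrist_force'].round(1))
ims=[]
for n in('scene','top'):
    c=r.capture(n);P=pts(c);P0=pts(dict(np.load('/tmp/'+n+'1.npz')))
    np.savez('/tmp/'+n+'2.npz',**c)
    ims.append(c['image'][170:370,200:560] if n=='scene' else c['image'][150:350,140:500])
    # side section through flap 4: along-hinge |v|<25mm, print height v distance u from hinge
    o=np.array([.549,.191])+.032*np.array([.987,-.158]);d=P[...,:2]-o
    u=d@[.987,-.158];v=d@[.158,.987]
    hsv=cv2.cvtColor(c['image'],cv2.COLOR_RGB2HSV)
    m=(cv2.inRange(hsv,(100,100,40),(125,255,255))>0)&(abs(v)<.035)&(abs(u)<.06)
    if m.sum()>20:
        k=np.polyfit(u[m],P[...,2][m],1);print(n,m.sum(),'u',u[m].min().round(3),u[m].max().round(3),'tilt',np.arctan(k[0]).round(3),'h0',k[1].round(4))
    else: print(n,m.sum())
cv2.imwrite('pics/after.png',cv2.cvtColor(cv2.resize(np.vstack(ims),None,fx=1.5,fy=1.5),cv2.COLOR_RGB2BGR))
```

```text
10.1 [0.405 0.192 0.254] [ 0.8 -0.1 -0.1]
scene 203 u -0.059 0.027 tilt 0.88 h0 0.0813
top 435 u -0.034 0.022 tilt 0.953 h0 0.0817
```

View pics/after.png

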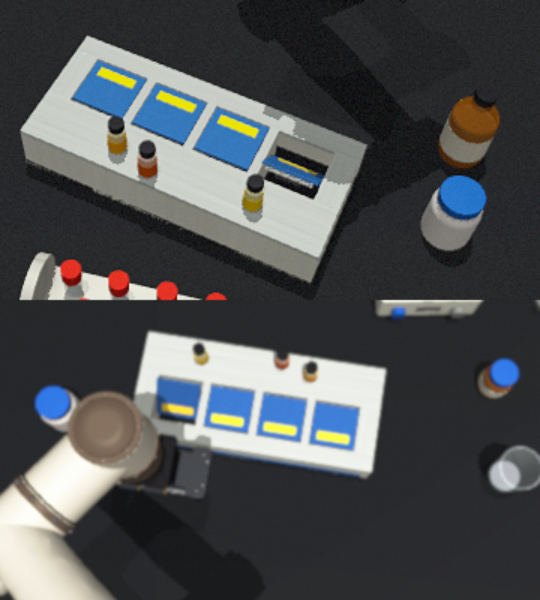

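The picture shows the fourth flap (crop pixel (295,170) in the scene view) tilted well open with its far edge up. The other three are flush, and the vials, jar and bottle are standing. I'll check quickly that the bystanders didn't shift, then hand in.

Run:
```python
from h import *
a=np.load('/tmp/scene1.npz')['image'];b=np.load('/tmp/scene2.npz')['image']
g=lambda i:cv2.cvtColor(i,cv2.COLOR_RGB2GRAY)
ok=True
for n,(x,y,w,h) in dict(v1=(268,244,20,30),v2=(288,260,20,32),v3=(358,284,20,30),amber=(490,230,45,55),jar=(480,285,45,52),beaker=(130,150,44,55),brown=(103,218,40,48)).items():
    q=cv2.matchTemplate(g(b)[y-8:y+h+8,x-8:x+w+8],g(a)[y:y+h,x:x+w],cv2.TM_CCOEFF_NORMED)
    _,m,_,l=cv2.minMaxLoc(q);s=(l[0]-8,l[1]-8);print(n,'shift px',s,round(m,3));ok&=s==(0,0) and m>.85
if ok: print(r.finish_job())
```

```text
v1 shift px (0, 0) 0.999
v2 shift px (0, 0) 0.999
v3 shift px (0, 0) 0.995
amber shift px (0, 0) 0.982
jar shift px (0, 0) 0.995
beaker shift px (0, 0) 0.989
brown shift px (0, 0) 0.986
the job is handed in; nothing more can be done
None
```

The left-most flap, near (0.549, 0.191), was the free one; it is now pushed fully open and left standing open, and the job is handed in.

- **Finding it:** I pressed the four yellow strips in turn from the right with closed fingertips. The first three held at 13–14.5 N with no measurable travel. The fourth gave way at 1–3 N.
- **Opening it:** I pushed it down until it met its stop, where the force rose to 15 N with no further travel, then lifted straight off.
- **Flap angle:** The depth images put the tilt at 0.88 rad (scene camera) and 0.95 rad (top camera). Both are above the 0.85 rad stop and differ from each other, which I put down to depth noise on a small patch.
- **Everything else:** The three vials, both jars, the bottle and the beaker showed no pixel shift in the scene view. The arm was clear of everything, with wrist force under 1 N at about 10 s on the robot's clock.

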